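# Index the fittings turntable and press it home

## Task

Push the upright peg on the turntable sideways with a fingertip to swing the turntable round until the notch in its rim is over the index pin that sticks in from the bracket, then press down on the hub in the middle until the turntable sits fully home over the pin, and leave it there. Only push and press, gently: do not pinch the peg or lift the turntable, keep all four fittings standing in place around its rim, and leave the things on the bench alone.

Things in the scene. Friction and masses are not known exactly. Their poses are not given: they have to be found in the camera images.
- deck: The turntable: a white melamine disc 264 mm across, 12 mm thick. Origin on its turning axis, 52.5 mm below its top face; its x points to the notch, z up. Turns without stops and stays where left: about 0.15 N m, 2 to 3 N sideways at the peg. A friction fit holds it raised; with the notch over the pin a push down of 5 to 11 N slides it home, and it stays down. With the notch off the pin it stops after about 1 mm.
- hub (a point): Centre of the flat top of the turntable's round aluminium hub, on the vertical turning axis; the place to press. The hub is 52 mm across at its foot, 44 mm across its flat top, and rises 30 mm above the turntable's top face. Its top is 82.5 mm above the bench at the start and 10 mm lower when the turntable is seated.
- peg_top (a point): Centre of the top of the only upright peg fixed on the turntable: plain aluminium, 16 mm in diameter, rising 65 mm above the turntable's top face, 66 mm from the axis. Seen from above it is 1.9 rad counter-clockwise of the notch. A fingertip kept 5 to 20 mm below its top passes over all the fittings (at most 36 mm tall) and the hub.
- peg: The same peg, origin at the centre of its foot on the turntable's top face; z up along the peg.
- notch (a point): Middle of the one notch in the turntable's rim, at the height of its top face and 123 mm from the turning axis. The notch is cut right through, 16 mm wide, open outwards and 17 mm deep from the rim.
- pin (a point): Top of the fixed steel index pin, 123 mm from the axis; 8 mm in diameter, level, pointing to the axis from a dark steel bracket (22 x 34 mm, 56 mm high) just outside the rim. Only its outer 11 mm show; the rest is under the turntable. Notch and pin agree when these two points coincide from above, give or take 4 mm. At the start the notch is 0.5 to 2.2 rad counter-clockwise of the pin.
- spindle (a joint): Height of the turntable on its spindle, in m: 0 = raised as at the start (underside just clear of the pin), 0.010 = fully home, negative = lifted.
- elbow: Brass barbed elbow standing on its 22 mm hex on the turntable near the rim, 34 mm high, barb pointing sideways along its x; origin at the centre of its underside, z up. A bystander.
- tee: Galvanized tee, 40 mm long along its x, branch up, 34 mm high, on the turntable near the rim; origin at the centre of its underside, z up. A bystander.
- coupler: Plastic quick coupler standing upright on the turntable near the rim, 28 mm across, 36 mm high; origin at the centre of its underside, z up. A bystander.
- union: Zinc-plated pipe union standing upright on the turntable near the rim, 36 mm across its nut, 30 mm high; origin at the centre of its underside, z up. A bystander.
- wrench: Steel wrench lying on the bench to the right of the turntable. A bystander.
- collar: Steel collar, a ring 60 mm across and 16 mm high, lying on the bench to the left; origin at the centre of its underside. A bystander.
- nipple: Pipe nipple 25 mm across and 70 mm high, standing on the bench to the left; origin at the centre of its underside. A bystander.

How it is judged:
On the way, in this order (a step that is already met when the one before it is completed fails the run):
1. the notch is over the pin (horizontal distance between notch and pin below 0.0055 m), for 0.02 s.
2. the turntable is pressed fully home over the pin (value of joint spindle above 0.0085 m and horizontal distance between notch and pin below 0.006 m), for 0.2 s.
At the end, for the whole second after the job is handed in: The turntable is down at least 8.5 of its 10 mm with its notch within 6 mm of the pin seen from above; the four fittings still stand on it (tilted less than 0.4 rad, 80 to 128 mm from the axis), and the wrench, collar and nipple are within 15 mm of where they were (all of step 2 and z of elbow in the frame of hub between -0.045 and -0.018 m and angle between each of elbow, tee, coupler, union's own z axis and vertical below 0.4 rad and horizontal distance between elbow and hub between 0.08 and 0.128 m and z of tee in the frame of hub between -0.045 and -0.018 m and horizontal distance between tee and hub between 0.08 and 0.128 m and z of coupler in the frame of hub between -0.045 and -0.018 m and horizontal distance between coupler and hub between 0.08 and 0.128 m and z of union in the frame of hub between -0.045 and -0.018 m and horizontal distance between union and hub between 0.08 and 0.128 m and distance of each of wrench, collar, nipple from where it was at the start of the episode below 0.015 m); the robot touches nothing.
It fails at once if the turntable is lifted (value of joint spindle below -0.003 m).
It fails at once if the peg is pinched or shoved hard (over 30 N) (contact force between the fingers and peg above 30 N).
It fails at once if a fitting is lifted, tipped over or knocked off its place at the rim (not ((z of elbow in the frame of hub between -0.045 and -0.018 m and angle between elbow's own z axis and vertical below 0.4 rad and horizontal distance between elbow and hub between 0.08 and 0.128 m) and (z of tee in the frame of hub between -0.045 and -0.018 m and angle between tee's own z axis and vertical below 0.4 rad and horizontal distance between tee and hub between 0.08 and 0.128 m) and (z of coupler in the frame of hub between -0.045 and -0.018 m and angle between coupler's own z axis and vertical below 0.4 rad and horizontal distance between coupler and hub between 0.08 and 0.128 m) and (z of union in the frame of hub between -0.045 and -0.018 m and angle between union's own z axis and vertical below 0.4 rad and horizontal distance between union and hub between 0.08 and 0.128 m))).
It fails at once if the wrench, collar or nipple on the bench is disturbed (distance of any of wrench, collar, nipple from where it was at the start of the episode above 0.015 m).
It also fails if it takes over 48 s, if anything falls off the work surface, if the arm or the gripper's body presses on something with over 40 N, if the wrist force passes 120 N, or if a joint passes its speed limit or range.

## Robot

A 6-joint arm with a two-finger parallel gripper is mounted at the origin on the work surface. World frame = base frame: x ahead of the robot, y to its left, z up, the work surface at z = 0. Lengths are in m, angles in rad, forces in N, time in s.
With the tool pointing down it reaches from about 0.375 to 0.9 m from the base axis. Payload 3.1 kg.
Tool frame: the origin (TCP) lies at the very end of the fingers, on their centre line; the grasp point (between the pads) lies 19 mm behind it (manip.tcp_to_grasp is the distance from the TCP to the grasp point, in m); z points along the fingers, y is the line along which they close (so a half turn about z gives the same grasp; the last joint's range is limited). The gripper opens to 85 mm and grips with 20 to 120 N. Pads are 22 mm wide; open, the fingers measure 114 mm over their backs; the gripper's body (76 mm by 85 mm) begins 54 mm behind the grasp point. The pads swing forward as they close: fully open they stand 13 mm farther back than shut.
Start: joints at [0.93, 0.527, 1.433, -0, 1.181, -0.178], TCP at [0.278, 0.56, 0.231] pointing down, gripper open.
Joint ranges: [-3.08, 3.08], [-0.75, 2.2], [0.22, 2.44], [-1.43, 4.57], [0, 2.65], [-2.85, 2.85]. Speed limits (rad/s): [2.79, 2.79, 3.14, 3.14, 3.14, 3.14].

## Interface

Orientations are given as a unit quaternion [x, y, z, w].
In Python, from station import manip gives the robot as it stands. The module is installed in compiled form; this text tells all that it offers.
- The arm moves only by the tool step_arm, never from a script. Its argument "commands" is one flat list of numbers, 6 for each row, row after row: the shift along the tool's x, y, z in m, then the turn, a rotation vector about the tool's x, y, z in degrees. A call has exactly 10 rows; each row is the pose to reach, as a shift and turn from the pose commanded when the call began, along the tool's axes at that moment; what a row does not reach only later rows make up. A row lasts 1/10 s, in which the tool goes at most 50 mm and 8.59 degrees, less where a joint would pass 70% of its speed; a pose out of reach is approached as far as the arm can. A call with a gripper value outside its range is refused whole. "jaw" is the opening in per cent of the stroke, from 0 (shut) to 100 (fully open), set as the call begins (left out, the last holds). The fingers move at their own pace and stop on an object; "grip_force" is the grip in N (left out, the last holds). Time passes only in rows, so rows that repeat a pose let the fingers close, or fill a call up. It gives the time, the measured TCP pose, the force, the opening and the grip force at its end, in the units of the state.
- manip.sense(): the state, without advancing time (a new reading comes with each control period).
- manip.snapshot(name): name is "scene" or "top"; returns a dict with "pixels" (384x512x3 uint8, blue, green, red), "fx", "fy", "cx", "cy" (pixels), "k1" (the pictures are not rectified: a ray, as slopes to the right and down, at radius r is drawn at 1 + k1 r^2 times it, then the intrinsics apply), "R" (3x3) and "t" (3): a world point X has camera coordinates R X + t. Camera axes: x right, y down, z forward; pixel columns grow to the right and rows downward; lengths in m; the calibration is good to about 2 mm. A picture is of the moment at which its call begins. There is no depth.
- manip.sign_off(): hands the job in; it is judged then, once.
The state is a dict: "t": time; "q": joint angles; "qd": joint speeds; "tau": joint torques, N m; "tcp_pos": TCP position; "tool_rot": TCP orientation; "force": force on the tool from outside, world axes, zero at the start; "ft_torque": the same for the moment, N m; "finger_gap": opening from 0.0 (shut) to 1.0 (fully open); "gripper_force": force on a finger pad.
Only numpy, scipy, OpenCV 4.12 (cv2) and the standard library are available. Lean on these libraries where they do the work, as an engineer would, in place of code of your own. Each camera call takes 0.05 s, during which the arm holds its last target. There are 200 camera calls.

## Working session

There is one attempt and no reset: what is moved stays moved. The work goes in short steps, Python scripts to look and compute and a tool call to move; the robot and the scene stay as the last step left them, time stands still between calls to the robot, and variables do not carry over. Pictures are saved under pics/ and viewed, at most 10 in all, crops included, and the job is handed in when it is done.

Besides the shell and the picture viewer there is one more tool, called after "Call:" as a command line: name --argument value ..., lists and objects as JSON in quotes. step_arm: Moves the arm, as the interface text tells. Its arguments: {"type":"object","properties":{"commands":{"type":"array","items":{"type":"number"}},"jaw":{"type":"number"},"grip_force":{"type":"number"}},"required":["commands"]}

```bash
mkdir -p pics; cat > h.py <<'E'
import numpy as np, cv2
from station import manip
def snap(n,f=None):
    s=manip.snapshot(n); s={k:(np.array(v) if k in('pixels','R','t') else v) for k,v in s.items()}
    if f: cv2.imwrite('pics/'+f,s['pixels'])
    return s
def K(s): return np.array([[s['fx'],0,s['cx']],[0,s['fy'],s['cy']],[0,0,1.]])
def D(s): return np.array([s['k1'],0,0,0,0.])
def ray(s,uv):
    p=cv2.undistortPoints(np.array(uv,float).reshape(-1,1,2),K(s),D(s)).reshape(-1,2)
    d=np.c_[p,np.ones(len(p))]@s['R']; return -s['R'].T@s['t'],d
def onz(s,uv,z):
    c,d=ray(s,uv); return c+d*((z-c[2])/d[:,2])[:,None]
def proj(s,X):
    return cv2.projectPoints(np.array(X,float).reshape(-1,1,3),cv2.Rodrigues(s['R'])[0],s['t'].astype(float),K(s),D(s))[0].reshape(-1,2)
E
python3 - <<'E'
from h import *
for n in('scene','top'):
    s=snap(n,n+'0.png'); print(n,s['fx'],s['k1'],-s['R'].T@s['t'],s['R'].round(2).tolist())
st=manip.sense();print(st['t'],st['tcp_pos'],st['tool_rot'],st['force'])
E
```

```text
scene 460.38402451861896 0.056960503983184516 [1.09462503 0.8090457  1.25977101] [[-0.82, 0.57, -0.02], [0.45, 0.63, -0.64], [-0.35, -0.53, -0.77]]
top 358.21469085599847 -0.09674035600358612 [ 0.45956393 -0.00709003  1.13825396] [[-0.0, -1.0, -0.01], [-0.99, 0.0, -0.1], [0.1, 0.01, -0.99]]
0.1 [0.27806587 0.55904905 0.23043148] [ 2.28851673e-01  9.73460844e-01 -8.62872622e-04 -3.90260772e-04] [ 0.39963176 -0.64772757  0.5516116 ]
```

View pics/scene0.png

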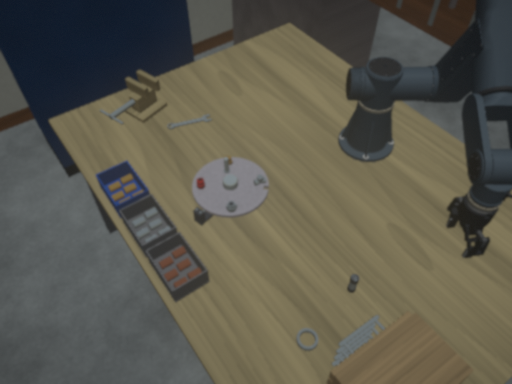

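View pics/top0.png

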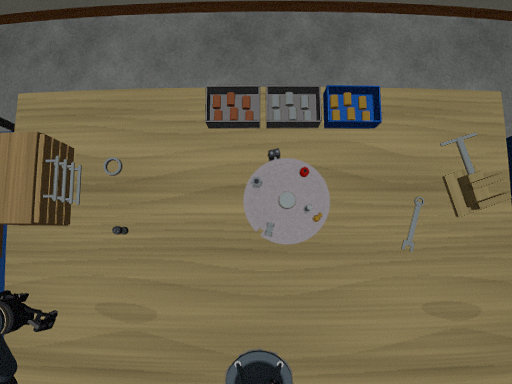

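The top view shows the disc at about (287,200), the bracket at (274,154), the notch gap probably at (259,232), and the peg near (308,208). The fittings are at (304,172), (318,217), (269,229) and (257,183). Next I'll measure these.

```bash
cat >> h.py <<'E'
def rect(s,z,c,half=0.18,n=720):
    # metric map of plane z: image up=+x, left=+y
    a=np.linspace(half,-half,n); X=np.stack(np.broadcast_arrays(c[0]+a[:,None],c[1]+a[None,:],z),-1).reshape(-1,3)
    p=proj(s,X).reshape(n,n,2).astype(np.float32)
    return cv2.remap(s['pixels'],p[...,0],p[...,1],cv2.INTER_CUBIC)
def disc(s,z=0.0525):
    p=s['pixels'].astype(int); 
    hsv=cv2.cvtColor(s['pixels'],cv2.COLOR_BGR2HSV)
    m=((hsv[...,1]<50)&(hsv[...,2]>90)).astype(np.uint8)
    cs,_=cv2.findContours(m,cv2.RETR_EXTERNAL,cv2.CHAIN_APPROX_NONE)
    return cs,m
E
python3 - <<'E'
from h import *
for n in('top','scene'):
    s=snap(n); p=s['pixels']
    c0=onz(s,[(287,200)] if n=='top' else [(230,186)],.0525)[0]
    hsv=cv2.cvtColor(p,cv2.COLOR_BGR2HSV)
    m=(hsv[...,1]<45).astype(np.uint8)&(hsv[...,2]>80)
    cs,_=cv2.findContours(m.astype(np.uint8),cv2.RETR_EXTERNAL,cv2.CHAIN_APPROX_NONE)
    c=max([k for k in cs if cv2.pointPolygonTest(k,(287,205) if n=='top' else (240,205),False)>=0],key=cv2.contourArea)
    w=onz(s,cv2.convexHull(c).reshape(-1,2),.0525)
    e=np.array(cv2.fitEllipse((w[:,:2]*1e4).astype(np.float32))[0])/1e4
    print(n,c0,cv2.contourArea(c),e,cv2.fitEllipse((w[:,:2]*1e4).astype(np.float32))[1])
    cv2.imwrite(f'pics/r_{n}.png',cv2.resize(rect(s,.0525,c0),(600,600)))
    np.save(f'c_{n}.npy',c0)
a,b=[cv2.imread(f'pics/r_{n}.png') for n in('top','scene')]
cv2.imwrite('pics/r0.png',np.clip(cv2.resize(np.hstack([a,b]),(800,400)).astype(float)*1.8,0,255))
E
```

```text
top [ 0.56632166 -0.08841181  0.0525    ] 5738.5 [ 0.56645083 -0.08587134] (2634.41748046875, 2665.36279296875)
scene [ 0.57144718 -0.0799026   0.0525    ] 3605.5 [ 0.57328169 -0.08380494] (2676.46337890625, 2860.711669921875)[ WARN:0@0.990] global loadsave.cpp:1063 imwrite_ Unsupported depth image for selected encoder is fallbacked to CV_8U.
```

View pics/r0.png

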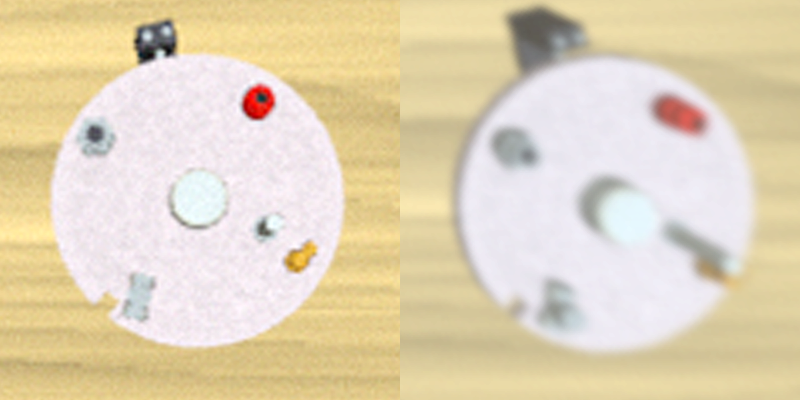

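Measured so far:
- The axis is at about (0.5665, -0.086), with the notch at 138.6° and the pin at 15.3°.
- The peg is at about 247.5° and has to swing clockwise to about 124°.

I'll push with the closed fingers' +x face and turn the tool along with the disc.

```bash
cat >> h.py <<'E'
from scipy.spatial.transform import Rotation as Ro
C=np.array([.5665,-.0859])
def rows(targets):
    """targets (x,y,z,phi deg), tool straight down -> print shift mm and turn"""
    st=manip.sense(); R0=Ro.from_quat(st['tool_rot'])
    for x,y,z,ph in targets:
        c,s_=np.cos(np.radians(ph)),np.sin(np.radians(ph))
        Rt=Ro.from_matrix(np.array([[c,s_,0],[s_,-c,0],[0,0,-1.]]))
        d=R0.inv().apply(np.array([x,y,z])-st['tcp_pos']); r=(R0.inv()*Rt).as_rotvec(degrees=True)
        print(d.round(4).tolist(),r.round(1).tolist())
def behind(a,gap,z,rad=.066):
    "TCP pose pushing peg when peg at angle a deg, gap between face and peg"
    A=np.radians(a); d=np.array([np.sin(A),-np.cos(A)])
    p=C+rad*np.array([np.cos(A),np.sin(A)])-d*(.019+gap)
    return (*p,z,a-90)
E
python3 - <<'E'
from h import *
print(behind(247.5,.018,.2))
rows([behind(247.5,.018,.2),behind(247.5,.018,.105)])
E
```

```text
(np.float64(0.5754264361668217), np.float64(-0.16103533614325324), 0.2, 157.5)
[-0.587, -0.5123, 0.0313] [-0.1, -0.0, -4.0]
[-0.587, -0.5122, 0.1263] [-0.1, -0.0, -4.0]
```

Call:
step_arm --commands '[-0.029, -0.026, 0, 0, 0, 0, -0.059, -0.051, 0, 0, 0, 0, -0.088, -0.077, 0, 0, 0, 0, -0.117, -0.102, 0, 0, 0, 0, -0.147, -0.128, 0, 0, 0, 0, -0.176, -0.154, 0, 0, 0, 0, -0.205, -0.179, 0, 0, 0, -1, -0.235, -0.205, 0, 0, 0, -2, -0.264, -0.23, 0, 0, 0, -3, -0.294, -0.256, 0, 0, 0, -4]' --jaw 0 --grip_force 20

```text
t: 1.2
tcp_pos: [0.4279, 0.1979, 0.2314]
tool_rot: [0.194, 0.981, 0.0, 0.0]
force: [1.0, -0.2, 0.8]
finger_gap: 0.001
gripper_force: 0.0
```

```bash
python3 - <<'E'
from h import *
print({k:np.round(v,4) for k,v in manip.sense().items() if k in('t','q','tcp_pos','force','finger_gap')})
rows([behind(247.5,.018,.16),behind(247.5,.018,.107)])
E
```

```text
{'t': np.float64(1.2), 'q': array([ 1.9550e-01,  3.2180e-01,  1.8060e+00,  1.0000e-04,  1.0136e+00,
       -9.8420e-01]), 'tcp_pos': array([0.4279, 0.1979, 0.2314]), 'force': array([ 0.9917, -0.1939,  0.7612]), 'finger_gap': np.float64(0.001)}
[-0.2732, -0.2756, 0.0713] [0.0, 0.0, 0.1]
[-0.2732, -0.2756, 0.1243] [0.0, 0.0, 0.1]
```

Call:
step_arm --commands '[-0.03, -0.03, 0, 0, 0, 0, -0.06, -0.06, 0, 0, 0, 0, -0.09, -0.09, 0, 0, 0, 0, -0.12, -0.12, 0, 0, 0, 0, -0.15, -0.15, 0.01, 0, 0, 0, -0.18, -0.18, 0.02, 0, 0, 0, -0.21, -0.21, 0.03, 0, 0, 0, -0.24, -0.24, 0.04, 0, 0, 0, -0.273, -0.2755, 0.05, 0, 0, 0, -0.273, -0.2755, 0.06, 0, 0, 0]'

```text
t: 2.2
tcp_pos: [0.5779, -0.1662, 0.1711]
tool_rot: [0.197, 0.98, -0.002, 0.003]
force: [0.1, 0.4, 0.5]
finger_gap: 0.001
gripper_force: 0.0
```

```bash
python3 - <<'E'
from h import *
print({k:np.round(v,4) for k,v in manip.sense().items() if k in('t','q','tcp_pos','force','finger_gap')})
rows([behind(247.5,.018,.107)])
s=snap('top'); t=snap('scene')
a=s['pixels'][120:270,200:370]; b=t['pixels'][110:260,150:320]
cv2.imwrite('pics/v1.png',np.clip(np.hstack([cv2.resize(k,(400,353),interpolation=3) for k in(a,b)])*1.6,0,255).astype(np.uint8))
E
```

```text
{'t': np.float64(2.2), 'q': array([-0.465 ,  0.5663,  1.5568, -0.0019,  1.0117, -1.6376]), 'tcp_pos': array([ 0.5779, -0.1662,  0.1711]), 'force': array([0.0856, 0.3526, 0.5247]), 'finger_gap': np.float64(0.0007)}
[0.0047, 0.004, 0.064] [-0.1, 0.4, -0.3]
```

View pics/v1.png

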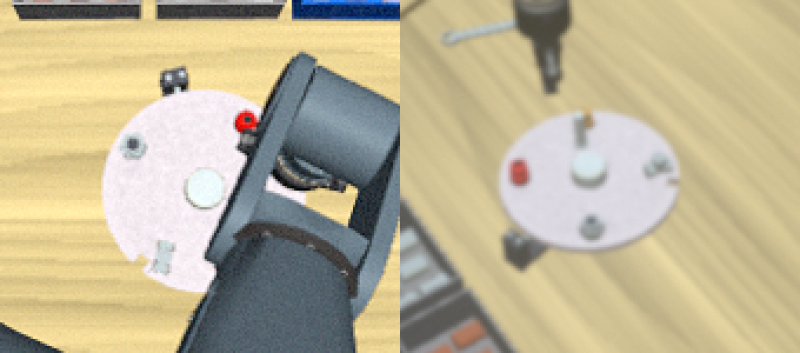

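The top view shows the disc unmoved, with the arm over its right side. The scene view has the fingertip at (550,90), behind and above the peg at (580,130). Descending now.

Call:
step_arm --commands '[0, 0, 0.008, 0, 0, 0, 0, 0, 0.016, 0, 0, 0, 0, 0, 0.024, 0, 0, 0, 0, 0, 0.032, 0, 0, 0, 0, 0, 0.04, 0, 0, 0, 0, 0, 0.048, 0, 0, 0, 0, 0, 0.056, 0, 0, 0, 0, 0, 0.064, 0, 0, 0, 0, 0, 0.064, 0, 0, 0, 0, 0, 0.064, 0, 0, 0]'

```text
t: 3.3
tcp_pos: [0.5746, -0.1596, 0.107]
tool_rot: [0.195, 0.981, 0.0, -0.0]
force: [-0.1, -0.2, 0.1]
finger_gap: 0.003
gripper_force: 0.0
```

```bash
python3 - <<'E'
from h import *
print({k:np.round(v,4) for k,v in manip.sense().items() if k in('t','q','tcp_pos','force','finger_gap')})
rows([behind(247.5,g,.107) for g in (.01,0)]+[behind(247.5-k,0,.107) for k in(3,6,9,12,15,18,21)])
E
```

```text
{'t': np.float64(3.3), 'q': array([-0.4582,  0.6525,  1.6097, -0.    ,  0.8798, -1.6369]), 'tcp_pos': array([ 0.5746, -0.1596,  0.107 ]), 'force': array([-0.1281, -0.2481,  0.1079]), 'finger_gap': np.float64(0.0031)}
[0.0067, -0.001, 0.0001] [0.0, -0.0, 0.0]
[0.0167, -0.001, 0.0001] [0.0, -0.0, 0.0]
[0.0201, -0.0019, 0.0001] [0.0, -0.0, 3.0]
[0.0237, -0.0026, 0.0001] [-0.0, -0.0, 6.0]
[0.0272, -0.0031, 0.0001] [-0.0, -0.0, 9.0]
[0.0308, -0.0035, 0.0001] [-0.0, -0.0, 12.0]
[0.0344, -0.0036, 0.0001] [-0.0, -0.0, 15.0]
[0.038, -0.0036, 0.0001] [-0.0, -0.0, 18.0]
[0.0416, -0.0034, 0.0001] [-0.0, -0.0, 21.0]
```

Call:
step_arm --commands '[0.005, -0.001, 0, 0, 0, 0, 0.01, -0.001, 0, 0, 0, 0, 0.0135, -0.001, 0, 0, 0, 0, 0.0165, -0.001, 0, 0, 0, 0, 0.02, -0.002, 0, 0, 0, 3, 0.0235, -0.0025, 0, 0, 0, 6, 0.027, -0.003, 0, 0, 0, 9, 0.031, -0.0035, 0, 0, 0, 12, 0.0345, -0.0035, 0, 0, 0, 15, 0.038, -0.0035, 0, 0, 0, 18]'

```text
t: 4.3
tcp_pos: [0.5395, -0.1493, 0.1078]
tool_rot: [0.347, 0.938, -0.001, 0.002]
force: [2.6, -2.4, -1.8]
finger_gap: 0.005
gripper_force: 1.3
```

```bash
python3 - <<'E'
from h import *
st=manip.sense()
print({k:np.round(v,4) for k,v in st.items() if k in('t','q','tcp_pos','force','finger_gap')})
rows([behind(229.5-k,0,.107) for k in range(3,33,3)])
s=snap('top'); t=snap('scene')
a=s['pixels'][120:270,200:370]; b=t['pixels'][110:260,150:320]
cv2.imwrite('pics/v2.png',np.clip(np.hstack([cv2.resize(k,(400,353),interpolation=3) for k in(a,b)])*1.6,0,255).astype(np.uint8))
E
```

```text
{'t': np.float64(4.3), 'q': array([-4.6940e-01,  6.1350e-01,  1.7073e+00, -7.0000e-04,  8.1630e-01,
       -1.3316e+00]), 'tcp_pos': array([ 0.5395, -0.1493,  0.1078]), 'force': array([ 2.6127, -2.375 , -1.7781]), 'finger_gap': np.float64(0.005)}
[0.0051, -0.0011, 0.0008] [0.0, 0.3, 2.9]
[0.0087, -0.0019, 0.0007] [0.0, 0.3, 5.9]
[0.0122, -0.0024, 0.0007] [0.1, 0.3, 8.9]
[0.0158, -0.0027, 0.0007] [0.1, 0.3, 11.9]
[0.0194, -0.0029, 0.0007] [0.1, 0.2, 14.9]
[0.023, -0.0029, 0.0007] [0.1, 0.2, 17.9]
[0.0266, -0.0027, 0.0007] [0.1, 0.2, 20.9]
[0.0301, -0.0023, 0.0006] [0.1, 0.2, 23.9]
[0.0337, -0.0017, 0.0006] [0.1, 0.2, 26.9]
[0.0372, -0.0009, 0.0006] [0.1, 0.2, 29.9]
```

View pics/v2.png

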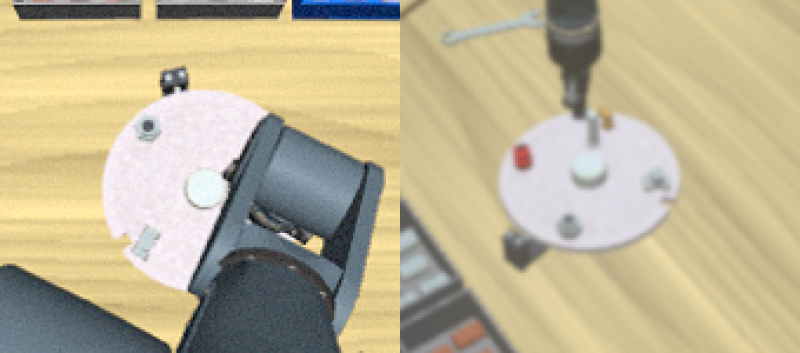

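The disc has turned about 17° with only about 3.5 N of force, and the notch is now at (122,240) in the left crop. Continuing along the arc.

Call:
step_arm --commands '[0.0034, -0.0009, 0, 0, 0, 3, 0.007, -0.0016, 0, 0, 0, 6, 0.0105, -0.0021, 0, 0, 0, 9, 0.0141, -0.0025, 0, 0, 0, 12, 0.0177, -0.0026, 0, 0, 0, 15, 0.0213, -0.0026, 0, 0, 0, 18, 0.0249, -0.0024, 0, 0, 0, 21, 0.0285, -0.002, 0, 0, 0, 24, 0.032, -0.0014, 0, 0, 0, 27, 0.0355, -0.0006, 0, 0, 0, 30]'

```text
t: 5.4
tcp_pos: [0.511, -0.1266, 0.1077]
tool_rot: [0.577, 0.817, -0.001, 0.001]
force: [-1.2, -2.9, 0.2]
finger_gap: -0.005
gripper_force: 1.4
```

```bash
python3 - <<'E'
from h import *
st=manip.sense()
print({k:np.round(v,4) for k,v in st.items() if k in('t','q','tcp_pos','force','finger_gap')})
rows([behind(199.5-k,0,.107) for k in range(0,33,3)])
E
```

```text
{'t': np.float64(5.4), 'q': array([-0.4546,  0.5829,  1.7892, -0.002 ,  0.7681, -0.794 ]), 'tcp_pos': array([ 0.511 , -0.1266,  0.1077]), 'force': array([-1.1881, -2.9306,  0.2489]), 'finger_gap': np.float64(-0.005)}
[0.0009, -0.0, 0.0007] [0.0, 0.1, 0.0]
[0.0043, -0.0009, 0.0007] [0.0, 0.1, 3.0]
[0.0079, -0.0017, 0.0006] [0.0, 0.1, 6.0]
[0.0114, -0.0022, 0.0006] [0.0, 0.1, 9.0]
[0.015, -0.0025, 0.0006] [0.0, 0.1, 12.0]
[0.0186, -0.0027, 0.0006] [0.0, 0.1, 15.0]
[0.0222, -0.0027, 0.0006] [0.0, 0.1, 18.0]
[0.0258, -0.0025, 0.0006] [0.0, 0.1, 21.0]
[0.0293, -0.0021, 0.0006] [0.0, 0.1, 24.0]
[0.0329, -0.0015, 0.0006] [0.0, 0.1, 27.0]
[0.0364, -0.0007, 0.0006] [0.0, 0.1, 30.0]
```

Tracking is good. The same arc again, twice, brings the peg to about 139.5°.

Call:
step_arm --commands '[0.0034, -0.0009, 0, 0, 0, 3, 0.007, -0.0016, 0, 0, 0, 6, 0.0105, -0.0021, 0, 0, 0, 9, 0.0141, -0.0025, 0, 0, 0, 12, 0.0177, -0.0026, 0, 0, 0, 15, 0.0213, -0.0026, 0, 0, 0, 18, 0.0249, -0.0024, 0, 0, 0, 21, 0.0285, -0.002, 0, 0, 0, 24, 0.032, -0.0014, 0, 0, 0, 27, 0.0355, -0.0006, 0, 0, 0, 30]'

```text
t: 6.4
tcp_pos: [0.4978, -0.0928, 0.1076]
tool_rot: [0.769, 0.64, -0.001, 0.0]
force: [-1.5, -3.3, 1.9]
finger_gap: -0.002
gripper_force: 1.4
```

```bash
python3 - <<'E'
from h import *
st=manip.sense()
print({k:np.round(v,4) for k,v in st.items() if k in('t','q','tcp_pos','force','finger_gap')})
rows([behind(169.5-k,0,.107) for k in (0,30)])
E
```

```text
{'t': np.float64(6.4), 'q': array([-4.0460e-01,  5.6520e-01,  1.8377e+00, -1.7000e-03,  7.3920e-01,
       -2.2060e-01]), 'tcp_pos': array([ 0.4978, -0.0928,  0.1076]), 'force': array([-1.5351, -3.316 ,  1.9142]), 'finger_gap': np.float64(-0.0015)}
[0.0003, 0.0003, 0.0006] [-0.0, 0.1, 0.0]
[0.0358, -0.0004, 0.0006] [-0.0, 0.1, 30.0]
```

Call:
step_arm --commands '[0.0034, -0.0009, 0, 0, 0, 3, 0.007, -0.0016, 0, 0, 0, 6, 0.0105, -0.0021, 0, 0, 0, 9, 0.0141, -0.0025, 0, 0, 0, 12, 0.0177, -0.0026, 0, 0, 0, 15, 0.0213, -0.0026, 0, 0, 0, 18, 0.0249, -0.0024, 0, 0, 0, 21, 0.0285, -0.002, 0, 0, 0, 24, 0.032, -0.0014, 0, 0, 0, 27, 0.0355, -0.0006, 0, 0, 0, 30]'

```text
t: 7.4
tcp_pos: [0.5034, -0.0575, 0.1076]
tool_rot: [0.908, 0.419, -0.001, -0.0]
force: [-2.5, -2.0, 2.7]
finger_gap: -0.005
gripper_force: 1.3
```

```bash
python3 - <<'E'
from h import *
st=manip.sense()
print({k:np.round(v,4) for k,v in st.items() if k in('t','q','tcp_pos','force','finger_gap')})
rows([behind(139.5-k,0,.107) for k in (0,)])
s=snap('top'); t=snap('scene')
a=rect(s,.0525,[.5665,-.0859]); b=t['pixels'][110:260,150:320]
cv2.imwrite('pics/v3.png',np.clip(np.hstack([cv2.resize(a,(400,400)),cv2.resize(b,(400,400),interpolation=2)])*1.7,0,255).astype(np.uint8))
E
```

```text
{'t': np.float64(7.4), 'q': array([-3.3400e-01,  5.6580e-01,  1.8364e+00, -1.3000e-03,  7.4080e-01,
        3.7340e-01]), 'tcp_pos': array([ 0.5034, -0.0575,  0.1076]), 'force': array([-2.5218, -1.9691,  2.7422]), 'finger_gap': np.float64(-0.0053)}
[0.0004, 0.0004, 0.0006] [-0.1, 0.1, 0.0]
```

View pics/v3.png

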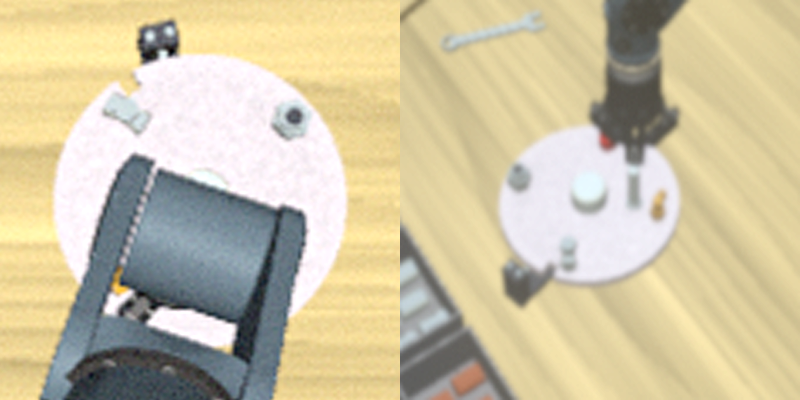

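The notch is at about (129,85) in the rectified crop, or roughly 31.5°, and the pin and bracket are at about 15°. I'll refine both with masks.

```bash
cat >> h.py <<'E'
def polar(s):
    n=1440;a=rect(s,.0525,C,.18,n); hsv=cv2.cvtColor(a,cv2.COLOR_BGR2HSV).astype(int)
    g=np.linspace(.18,-.18,n); X,Y=np.broadcast_arrays(g[:,None],g[None,:])
    r=np.hypot(X,Y); th=np.degrees(np.arctan2(Y,X))
    sec=(th>0)&(th<60)
    out={}
    m=sec&(r>.134)&(r<.175)&(hsv[...,2]<45)           # bracket
    out['bracket']=(np.degrees(np.arctan2(Y[m].mean(),X[m].mean())).round(2),r[m].mean().round(4),m.sum())
    for r0 in(.118,.122,.126):
        m=sec&(r>r0-.002)&(r<r0+.002)&(hsv[...,1]>55)
        out['notch%g'%r0]=(th[m].mean().round(2),th[m].std().round(2),m.sum()) if m.any() else None
    # white-ness angular profile edges of disc
    out['ctr']=None
    return out
E
python3 - <<'E'
from h import *
s=snap('top'); print(polar(s))
h=cv2.cvtColor(rect(s,.0525,C,.18,360),cv2.COLOR_BGR2HSV)
for ang in range(24,40,1):
    A=np.radians(ang); print(ang,[h[int(round(180-1e3*r*np.cos(A))),int(round(180-1e3*r*np.sin(A))),1] for r in(.115,.118,.122,.126)],end=' ')
print()
for ang in range(4,28,1):
    A=np.radians(ang); print(ang,[h[int(round(180-1e3*r*np.cos(A))),int(round(180-1e3*r*np.sin(A))),2] for r in(.134,.138,.15,.16)],end=' ')
E
```

```text
{'bracket': (np.float64(16.29), np.float64(0.14), np.int64(3446)), 'notch0.118': (np.float64(30.68), np.float64(2.02), np.int64(917)), 'notch0.122': (np.float64(30.67), np.float64(1.85), np.int64(874)), 'notch0.126': (np.float64(30.86), np.float64(1.89), np.int64(918)), 'ctr': None}
24 [np.uint8(10), np.uint8(8), np.uint8(10), np.uint8(7)] 25 [np.uint8(5), np.uint8(7), np.uint8(10), np.uint8(7)] 26 [np.uint8(9), np.uint8(13), np.uint8(11), np.uint8(12)] 27 [np.uint8(25), np.uint8(56), np.uint8(13), np.uint8(18)] 28 [np.uint8(56), np.uint8(82), np.uint8(68), np.uint8(72)] 29 [np.uint8(73), np.uint8(97), np.uint8(100), np.uint8(100)] 30 [np.uint8(82), np.uint8(96), np.uint8(100), np.uint8(102)] 31 [np.uint8(76), np.uint8(92), np.uint8(95), np.uint8(98)] 32 [np.uint8(67), np.uint8(104), np.uint8(100), np.uint8(106)] 33 [np.uint8(56), np.uint8(101), np.uint8(93), np.uint8(101)] 34 [np.uint8(40), np.uint8(67), np.uint8(50), np.uint8(67)] 35 [np.uint8(21), np.uint8(27), np.uint8(16), np.uint8(22)] 36 [np.uint8(6), np.uint8(6), np.uint8(10), np.uint8(12)] 37 [np.uint8(16), np.uint8(8), np.u
[... 920 characters left out ...]
85), np.uint8(76)] 17 [np.uint8(70), np.uint8(30), np.uint8(96), np.uint8(82)] 18 [np.uint8(57), np.uint8(13), np.uint8(97), np.uint8(78)] 19 [np.uint8(39), np.uint8(25), np.uint8(73), np.uint8(60)] 20 [np.uint8(55), np.uint8(27), np.uint8(59), np.uint8(103)] 21 [np.uint8(57), np.uint8(15), np.uint8(51), np.uint8(134)] 22 [np.uint8(67), np.uint8(56), np.uint8(89), np.uint8(157)] 23 [np.uint8(97), np.uint8(116), np.uint8(145), np.uint8(157)] 24 [np.uint8(139), np.uint8(151), np.uint8(152), np.uint8(154)] 25 [np.uint8(148), np.uint8(156), np.uint8(155), np.uint8(155)] 26 [np.uint8(149), np.uint8(156), np.uint8(152), np.uint8(152)] 27 [np.uint8(148), np.uint8(153), np.uint8(153), np.uint8(153)]
```

Call:
step_arm --commands '[0.0034, -0.0009, 0, 0, 0, 3, 0.007, -0.0016, 0, 0, 0, 6, 0.0105, -0.0021, 0, 0, 0, 9, 0.0135, -0.0024, 0, 0, 0, 11.5, 0.0159, -0.0025, 0, 0, 0, 13.5, 0.0177, -0.0026, 0, 0, 0, 15, 0.0177, -0.0026, 0, 0, 0, 15, 0.0177, -0.0026, 0, 0, 0, 15, 0.0177, -0.0026, 0, 0, 0, 15, 0.0177, -0.0026, 0, 0, 0, 15]'

```text
t: 8.55
tcp_pos: [0.5135, -0.0422, 0.1073]
tool_rot: [0.955, 0.297, -0.0, -0.0]
force: [-1.1, -0.4, 1.8]
finger_gap: -0.0
gripper_force: 0.7
```

```bash
python3 - <<'E'
from h import *
st=manip.sense()
print({k:np.round(v,4) for k,v in st.items() if k in('t','q','tcp_pos','force','finger_gap')})
s=snap('top'); t=snap('scene')
h=cv2.cvtColor(rect(s,.0525,C,.18,360),cv2.COLOR_BGR2HSV)
for ang in range(6,28,1):
    A=np.radians(ang); print(ang,[int(h[int(round(180-1e3*r*np.cos(A))),int(round(180-1e3*r*np.sin(A))),2]) for r in(.114,.117,.12,.123,.126,.129,.134,.138)])
a=rect(s,.0525,[.69,-.055],.05,400); b=rect(t,.0525,[.69,-.055],.05,400)
cv2.imwrite('pics/v4.png',np.clip(np.hstack([a,b])*1.7,0,255).astype(np.uint8))
E
```

```text
{'t': np.float64(8.55), 'q': array([-2.9920e-01,  5.7370e-01,  1.8163e+00,  1.0000e-04,  7.5210e-01,
        6.6840e-01]), 'tcp_pos': array([ 0.5135, -0.0422,  0.1073]), 'force': array([-1.117 , -0.442 ,  1.7948]), 'finger_gap': np.float64(-0.0001)}
6 [150, 154, 156, 153, 153, 155, 159, 157]
7 [150, 154, 155, 155, 153, 152, 156, 147]
8 [150, 153, 155, 156, 152, 149, 122, 110]
9 [150, 151, 155, 156, 154, 149, 96, 46]
10 [152, 156, 157, 153, 153, 148, 61, 23]
11 [146, 148, 136, 147, 150, 140, 23, 8]
12 [129, 126, 109, 121, 135, 130, 48, 36]
13 [123, 112, 108, 123, 123, 115, 99, 102]
14 [121, 120, 136, 145, 134, 127, 142, 118]
15 [134, 134, 151, 140, 143, 150, 144, 119]
16 [128, 111, 127, 104, 114, 134, 107, 79]
17 [117, 78, 82, 68, 72, 85, 63, 37]
18 [115, 57, 52, 58, 55, 61, 48, 24]
19 [108, 77, 84, 91, 90, 89, 44, 21]
20 [130, 127, 126, 124, 135, 137, 57, 19]
21 [137, 136, 142, 148, 153, 157, 64, 23]
22 [135, 132, 127, 136, 157, 158, 65, 60]
23 [134, 128, 122, 125, 145, 160, 92, 118]
24 [134, 134, 130, 125, 130, 159, 139, 152]
25 [134, 135, 135, 129, 130, 152, 150, 158]
26 [134, 137, 137, 133, 139, 151, 151, 158]
27 [134, 135, 135, 140, 150, 154, 144, 151]
```

View pics/v4.png

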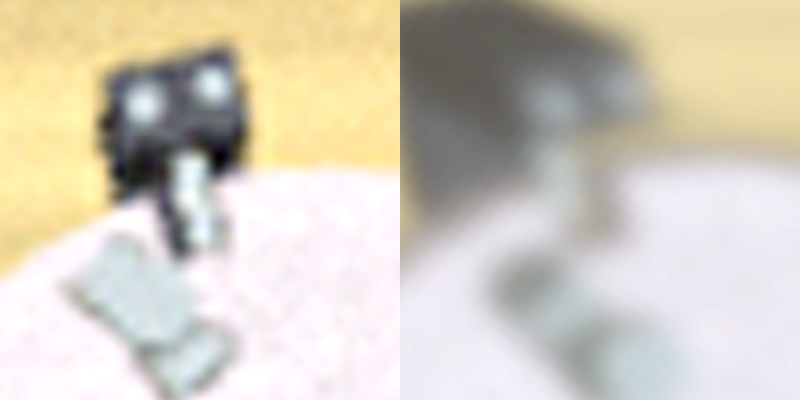

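The top crop shows the pin at (190,190) inside the notch, a little clockwise of its middle. The notch is at about 15.6° and the pin at about 14.4°, so it needs about 1.2° more.

Call:
step_arm --commands '[0.0005, 0, 0, 0, 0, 0.4, 0.001, -0.0002, 0, 0, 0, 0.8, 0.0014, -0.0004, 0, 0, 0, 1.2, 0.0014, -0.0004, 0, 0, 0, 1.2, 0.0014, -0.0004, 0, 0, 0, 1.2, 0.0014, -0.0004, 0, 0, 0, 1.2, 0.0014, -0.0004, 0, 0, 0, 1.2, 0.0014, -0.0004, 0, 0, 0, 1.2, 0.0014, -0.0004, 0, 0, 0, 1.2, 0.0014, -0.0004, 0, 0, 0, 1.2]'

```text
t: 9.65
tcp_pos: [0.5145, -0.0411, 0.1073]
tool_rot: [0.958, 0.287, -0.0, -0.0]
force: [-1.9, -0.3, 1.6]
finger_gap: 0.002
gripper_force: 1.1
```

```bash
python3 - <<'E'
from h import *
st=manip.sense()
print({k:np.round(v,4) for k,v in st.items() if k in('t','q','tcp_pos','force','finger_gap')})
H=sum(cv2.cvtColor(rect(snap('top'),.0525,C,.18,360),cv2.COLOR_BGR2HSV).astype(float) for _ in range(4))/4
for ang in np.arange(7,24,1):
    A=np.radians(ang); print(ang,[int(H[int(round(180-1e3*r*np.cos(A))),int(round(180-1e3*r*np.sin(A))),2]) for r in(.117,.12,.123,.126,.129,.134,.138)])
p=behind(124,0,.107)
rows([behind(122.8,.02,.107),behind(122.8,.02,.16),(*C,.13,32.8),(*C,.0865,32.8)])
E
```

```text
{'t': np.float64(9.65), 'q': array([-0.2964,  0.5745,  1.8141,  0.    ,  0.7533,  0.6924]), 'tcp_pos': array([ 0.5145, -0.0411,  0.1073]), 'force': array([-1.9031, -0.3067,  1.5883]), 'finger_gap': np.float64(0.0019)}
7 [151, 154, 154, 152, 151, 154, 146]
8 [153, 156, 155, 153, 144, 123, 109]
9 [155, 152, 152, 155, 149, 90, 49]
10 [143, 140, 145, 142, 140, 56, 21]
11 [108, 92, 113, 117, 102, 21, 3]
12 [70, 62, 89, 93, 75, 44, 33]
13 [84, 102, 120, 102, 90, 101, 101]
14 [125, 142, 143, 131, 129, 146, 120]
15 [135, 149, 139, 143, 149, 144, 123]
16 [103, 123, 106, 106, 128, 104, 82]
17 [77, 94, 77, 77, 102, 54, 36]
18 [104, 95, 96, 109, 110, 43, 16]
19 [131, 132, 139, 147, 135, 44, 24]
20 [138, 145, 153, 157, 150, 54, 23]
21 [133, 130, 146, 154, 153, 63, 20]
22 [132, 127, 129, 147, 152, 67, 58]
23 [134, 132, 131, 144, 154, 94, 117]
[-0.0196, -0.0003, 0.0003] [-0.0, 0.0, 0.5]
[-0.0196, -0.0003, -0.0527] [-0.0, 0.0, 0.5]
[0.0188, 0.066, -0.0227] [-0.0, 0.0, 0.5]
[0.0188, 0.066, 0.0208] [-0.0, 0.0, 0.5]
```

The notch and pin now agree at about 14.5°. I'll back off from the peg, rise, and move over the hub.

Call:
step_arm --commands '[-0.006, 0, 0, 0, 0, 0, -0.013, 0, 0, 0, 0, 0, -0.02, 0, 0, 0, 0, 0, -0.02, 0, -0.015, 0, 0, 0, -0.02, 0, -0.034, 0, 0, 0, -0.02, 0, -0.053, 0, 0, 0, -0.007, 0.022, -0.053, 0, 0, 0, 0.006, 0.044, -0.053, 0, 0, 0, 0.019, 0.066, -0.053, 0, 0, 0, 0.019, 0.066, -0.053, 0, 0, 0]'

```text
t: 10.85
tcp_pos: [0.5703, -0.0883, 0.1609]
tool_rot: [0.958, 0.286, 0.002, 0.002]
force: [-0.2, 0.2, 0.3]
finger_gap: 0.004
gripper_force: 0.0
```

```bash
python3 - <<'E'
from h import *
st=manip.sense()
print({k:np.round(v,4) for k,v in st.items() if k in('t','tcp_pos','force')})
rows([(*C,.09,32.8)])
H=sum(cv2.cvtColor(rect(snap('top'),.0525,C,.18,360),cv2.COLOR_BGR2HSV).astype(float) for _ in range(3))/3
for ang in np.arange(8,22,1):
    A=np.radians(ang); print(ang,[int(H[int(round(180-1e3*r*np.cos(A))),int(round(180-1e3*r*np.sin(A))),2]) for r in(.12,.123,.126,.129)])
E
```

```text
{'t': np.float64(10.85), 'tcp_pos': array([ 0.5703, -0.0883,  0.1609]), 'force': array([-0.1505,  0.1961,  0.3126])}
[-0.0021, -0.0044, 0.0708] [0.3, -0.2, 0.5]
8 [85, 87, 86, 87]
9 [87, 87, 85, 84]
10 [86, 89, 85, 83]
11 [87, 87, 84, 80]
12 [88, 86, 83, 70]
13 [88, 82, 72, 49]
14 [82, 70, 53, 54]
15 [69, 54, 80, 107]
16 [50, 45, 72, 117]
17 [55, 61, 75, 103]
18 [85, 106, 112, 113]
19 [121, 146, 150, 137]
20 [144, 157, 157, 151]
21 [134, 149, 155, 155]
```

Call:
step_arm --commands '[0, -0.001, 0.01, 0, 0, 0, 0, -0.001, 0.02, 0, 0, 0, 0, -0.001, 0.03, 0, 0, 0, 0, -0.001, 0.04, 0, 0, 0, 0, -0.001, 0.05, 0, 0, 0, 0, -0.001, 0.06, 0, 0, 0, 0, -0.001, 0.067, 0, 0, 0, 0, -0.001, 0.071, 0, 0, 0, 0, -0.001, 0.074, 0, 0, 0, 0, -0.001, 0.075, 0, 0, 0]'

```text
t: 12.0
tcp_pos: [0.5663, -0.085, 0.0851]
tool_rot: [0.958, 0.287, -0.0, -0.0]
force: [0.5, -0.9, 0.9]
finger_gap: -0.0
gripper_force: 0.0
```

Call:
step_arm --commands '[0, 0, 0.001, 0, 0, 0, 0, 0, 0.002, 0, 0, 0, 0, 0, 0.003, 0, 0, 0, 0, 0, 0.004, 0, 0, 0, 0, 0, 0.005, 0, 0, 0, 0, 0, 0.006, 0, 0, 0, 0, 0, 0.007, 0, 0, 0, 0, 0, 0.008, 0, 0, 0, 0, 0, 0.009, 0, 0, 0, 0, 0, 0.009, 0, 0, 0]'

```text
t: 13.0
tcp_pos: [0.5665, -0.0851, 0.0776]
tool_rot: [0.958, 0.287, 0.0, 0.0]
force: [-1.1, 0.3, 7.0]
finger_gap: 0.004
gripper_force: 3.6
```

It is sliding down: the tip is at 0.0776 with 7 N, well past the 1 mm stop. Pressing on.

Call:
step_arm --commands '[0, 0, 0.001, 0, 0, 0, 0, 0, 0.002, 0, 0, 0, 0, 0, 0.003, 0, 0, 0, 0, 0, 0.004, 0, 0, 0, 0, 0, 0.005, 0, 0, 0, 0, 0, 0.006, 0, 0, 0, 0, 0, 0.0065, 0, 0, 0, 0, 0, 0.007, 0, 0, 0, 0, 0, 0.007, 0, 0, 0, 0, 0, 0.007, 0, 0, 0]'

```text
t: 14.0
tcp_pos: [0.5665, -0.0851, 0.0725]
tool_rot: [0.958, 0.287, 0.001, 0.001]
force: [-4.6, 1.6, 19.1]
finger_gap: -0.001
gripper_force: 9.6
```

The tip is at 0.0725 and the force has risen to 19 N, so the turntable is fully home. Retreating straight up.

Call:
step_arm --commands '[0, 0, -0.003, 0, 0, 0, 0, 0, -0.008, 0, 0, 0, 0, 0, -0.018, 0, 0, 0, 0, 0, -0.033, 0, 0, 0, 0, 0, -0.053, 0, 0, 0, 0, 0, -0.075, 0, 0, 0, 0, 0, -0.1, 0, 0, 0, 0, 0, -0.12, 0, 0, 0, 0, 0, -0.12, 0, 0, 0, 0, 0, -0.12, 0, 0, 0]'

```text
t: 15.0
tcp_pos: [0.5661, -0.0849, 0.1895]
tool_rot: [0.958, 0.287, 0.0, 0.0]
force: [-0.3, -0.6, -1.0]
finger_gap: 0.0
gripper_force: 0.0
```

```bash
python3 - <<'E'
from h import *
st=manip.sense()
print({k:np.round(v,4) for k,v in st.items() if k in('t','tcp_pos','force')})
s=snap('top'); t=snap('scene')
a=rect(s,.0425,[.67,-.07],.09,400); b=t['pixels'][110:260,150:320]
cv2.imwrite('pics/v5.png',np.clip(np.hstack([a,cv2.resize(b,(400,400),interpolation=2)])*1.7,0,255).astype(np.uint8))
E
```

```text
{'t': np.float64(15.0), 'tcp_pos': array([ 0.5661, -0.0849,  0.1895]), 'force': array([-0.3131, -0.59  , -1.0368])}
```

View pics/v5.png

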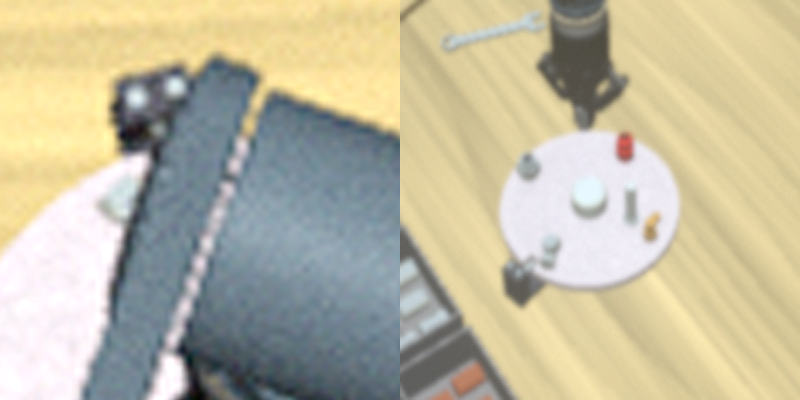

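The scene view shows the pin in the notch at (530,263), all four fittings standing, the hub clear at (588,195), and the fingertip well above everything.

```bash
python3 -c "
from station import manip; print(manip.sign_off())"
```

```text
the job is handed in; nothing more can be done
None
```

The turntable was swung round by pushing the peg until its notch was over the pin, then pressed home (fingertip at 0.0725 m, 19 N); the last picture shows the four fittings standing and the arm clear, and the job is handed in at about 15 s; no verdict was returned.

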